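# Warm a reagent bottle and check the warmer with a contact probe

## Robot

A 6-joint arm with a two-finger parallel gripper is mounted at the origin on a cart in front of the work surface, level with it; the furniture and walls round the work are solid. World frame = base frame: x ahead of the robot, y to its left, z up, the work surface at z = 0. Lengths are in m, angles in rad, forces in N, time in s.
With the tool pointing down it reaches from about 0.275 to 0.75 m from the base axis. Payload 10.2 kg.
Tool frame: the origin (TCP) lies on the centre line of the jaws, within the pads' length; the fingertips stand 8 mm ahead of it and the grasp point (between the pads) lies 11 mm behind it; z points along the fingers, y is the direction in which the jaws open and shut (so a half turn about z gives the same grasp; the last joint's range is limited). The gripper opens to 85 mm and grips with 20 to 120 N. Pads are 22 mm wide; open, the fingers measure 114 mm over their backs; the gripper's body (76 mm by 85 mm) begins 54 mm behind the grasp point. The pads swing forward as they close: fully open they stand 13 mm farther back than shut.
Start: joints at [-1.367, 0.313, 1.498, -0, 1.331, -0.223], TCP at [0.217, -0.478, 0.239] pointing down, gripper open.
Joint ranges: [-2.94, 2.94], [-0.97, 2.17], [0.19, 2.56], [-1.23, 4.37], [0.02, 3.11], [-2.88, 2.88]. Speed limits (rad/s): [2.39, 2.39, 3.01, 3.14, 3.14, 3.14].

## Interface

Orientations are given as [roll, pitch, yaw] about the fixed x, y, z axes, in that order (R = Rz(yaw) Ry(pitch) Rx(roll)).
In Python, from cell import readout, viewer, order gives the robot as it stands.
- The arm moves only by the tool apply_moves, never from a script. Its arguments are lists of equal length, an entry for each row: "gripper": the closure, from -1 (fully open) to 1 (shut); "translation": the shift along the tool's x, y, z in cm, a list of three; "spin": the turn about the tool's z in rad. A call has 1 to 12 rows; each row is the pose to reach, as a shift and turn from the pose measured when the call began, along the tool's axes at that moment; what a row does not reach only later rows make up. A row lasts 1/10 s, in which the tool goes at most 50 mm and 8.59 degrees, less where a joint would pass 70% of its speed; a pose out of reach is approached as far as the arm can. A call with a gripper value outside its range is refused whole. The fingers move at their own pace and stop on an object; "squeeze" is the grip in N (left out, the last holds). Time passes only in rows, so rows that repeat a pose let the fingers close. It gives the time, the measured TCP pose, the force and the opening at its end, in the units of the state.
- readout.sense(): the state, without advancing time (a new reading comes with each control period).
- viewer.grab_frame(name): name is "side" or "top"; returns the picture (384x512x3 uint8, blue, green, red); there is no depth.
- viewer.camera_params(name): a dict with "fx", "fy", "cx", "cy" (pixels), "D" ([k1, k2, p1, p2, k3] as OpenCV has them; the pictures are not rectified), "R" (3x3) and "t" (3): a world point X has camera coordinates R X + t. Camera axes: x right, y down, z forward; pixel columns grow to the right and rows downward; lengths in m; the calibration is good to about 2 mm. A picture is of the moment at which its call begins. camera_params takes no time and is no camera call.
- order.job_done(): hands the job in, once; it reports no verdict.
The state is a dict: "time": time; "joint_positions": joint angles; "qvel": joint speeds; "joint_torque": joint torques, N m; "tcp_pos": TCP position; "orientation": TCP orientation; "contact_force": force on the tool from outside, world axes, zero at the start; "wrist_torque": the same for the moment, N m; "finger_gap": finger opening in m.
Only numpy, scipy, OpenCV 4.12 (cv2) and the standard library are available. Lean on these libraries where they do the work, as an engineer would, in place of code of your own. Each camera call takes 0.05 s, during which the arm holds its last target. There are 200 camera calls.

## Task

Stand the loose dropper bottle upright in the round well of the warmer, fully down, and let go of it. Then draw the contact probe out of its stand and hold its sprung tip inside the ringed check spot on the warmer's sloping panel, square to the panel and gently, with the tip pushed in about half-way. Finish while still holding the probe there; do not put it down, and leave the other things on the desk where they lie.

Things in the scene. Friction and masses are not known exactly. Their poses are not given: they have to be found in the camera images.
- bottle_centre (a point): Centre, half-way up, of the loose dropper bottle, the one that stands alone on the open front part of the desk (small similar bottles at the back by the spray bottle are part of the room). 80 mm tall: round body 33 mm across up to 54 mm from its underside, above it a neck and screw cap 20 mm across; 50 g or so. z axis is up along the bottle. At the start it stands on the desk.
- well (a point): Centre of the floor of the round well in the warmer's level aluminium deck. The well is 37 mm across, chamfered, 15 mm deep, with a thin dark line round it; its floor lies 55 mm and the deck 70 mm above the desk. When the bottle is fully down, its centre is 40 mm above this point.
- spot (a point): Check spot on the warmer's rigid front panel, which slopes 25 degrees to the level: a 38 mm aluminium disc, 1 mm proud, engraved with a dark ring of 19 mm diameter and four ticks. The point is the ring's centre on the disc's surface, 51 mm above the desk. z axis: outward normal of the panel (leans 25 degrees from vertical toward the warmer's low front); y axis: level, along the panel.
- warmer: The bottle warmer, a grey box with pale aluminium deck, fixed to the desk; 170 mm (own x, front to back) by 150 mm (own y). Origin at the centre of its underside, +x toward its back. Front half (x -85 to 0 mm) is the panel, rising from 30 to 70 mm above the desk; back half is the level deck at 70 mm. The well is at x 42, y 33 mm, the spot at x -43, y -15 mm.
- stand: The probe's stand, fixed to the desk: a dark round foot of 80 mm diameter with an upright grey tube 32 to 34 mm across, its rim 70 mm above the desk, with a 16 to 18 mm bore. Origin at the centre of its underside. The probe stands upright in the tube, its flange resting on the rim; it is drawn straight up (its tip clears the rim after 57 mm).
- probe_grip (a point): Centre of the probe's grey handle, which is round, 22 mm across and 72 mm long; 90 g in all. z axis along the probe, pointing away from the tip. Below the handle comes a 32 mm flange, 6 mm thick, whose underside is 42 mm below this point; below it a steel shaft 10 mm across and 45 mm long, then the sprung brass tip. At the start this point is 112 mm above the desk.
- probe_tip (a point): End of the probe's sprung brass tip, a ball end 8 mm across, on the probe's axis, 99 mm from the centre of the handle when not pressed.
- plunger (a joint): How far the probe's sprung tip is pushed into the shaft: 0 free, 0.010 m fully in. The spring gives 0.4 N per mm (2 N half-way, 4 N fully in); beyond that the probe is rigid.
- probe: The whole probe. Origin at the centre of the flange's underside; z axis along the probe, away from the tip.
- bottle: The whole dropper bottle. Origin at the centre of its underside, z up along it.
- tape: Bystander: roll of tape lying flat, 98 mm across, 25 mm high; origin at the centre of its underside.
- vial: Bystander: small vial, 14 mm across and 42 mm tall, standing in front of the warmer; origin at its underside.
- forceps: Bystander: forceps lying in front of the warmer, 128 mm long; origin at the middle of the underside.
- marker: Bystander: marker pen lying in front of the warmer, 135 mm long; origin at the middle of the underside.
- timer: Bystander: round minute timer, 68 mm across and 47 mm high, to the right; origin at its underside.
Things that resemble listed ones, but are neither listed nor needed, are in the scene too. Leave any turquoise look-alike of the probe alone. Of the things that look like the bottle, the larger one is meant.

How it is judged:
On the way, in this order (a step that is already met when the one before it is completed fails the run):
1. the bottle stands fully down in the well and has been let go (horizontal distance between bottle_centre and well below 0.006 m and z of bottle_centre in the frame of well below 0.044 m and angle between bottle's own z axis and vertical below 0.12 rad and contact force between bottle and the fingers below 0.05 N), for 0.2 s.
2. the probe is held in the gripper, drawn out of its stand (z of probe_tip in the frame of stand above 0.072 m and contact force between probe and the fingers above 1 N and contact force between probe and stand below 0.05 N), for 0.1 s.
At the end, for the whole second after the job is handed in: Gripper holds the probe still and clear of bottle and stand: tip within 9 mm of the spot's centre, axis within 10 degrees of square, tip pushed in 2 to 8.5 mm (0.5 to 6 N); bottle untouched in the well, centred to 6 mm, down to 4 mm, upright to 0.12 rad (all of step 1 and distance between probe_tip and spot below 0.009 m and angle between the z axis of probe and the z axis of spot, either way round below 0.17 rad and value of joint plunger between 0.002 and 0.0085 m and contact force between probe and warmer between 0.5 and 6 N and contact force between probe and the fingers above 1 N and linear speed of probe below 0.02 m/s and contact force between probe and bottle below 0.05 N and contact force between probe and stand below 0.05 N and contact force between bottle and the arm below 0.05 N); the arm keeps its last pose, push and grip.
It fails at once if the probe is pressed hard on the warmer (over 20 N) (contact force between probe and warmer above 20 N).
It fails at once if the bottle is tipped over (angle between bottle's own z axis and vertical above 0.7 rad).
It fails at once if a bystander is moved by more than 30 mm (distance of any of tape, vial, forceps, marker, timer from where it was at the start of the episode above 0.03 m).
It also fails if it takes over 50 s, if anything falls off the work surface, if the arm or the gripper's body presses on something with over 40 N, if the wrist force passes 120 N, or if a joint passes its speed limit or range.

## Working session

There is one attempt and no reset: what is moved stays moved. The work goes in short steps, Python scripts to look and compute and a tool call to move; the robot and the scene stay as the last step left them, time stands still between calls to the robot, and variables do not carry over. Pictures are saved under pics/ and viewed, about 8 in all and at most 12, crops included, and the job is handed in when it is done.

Besides the shell and the picture viewer there is one more tool, called as name(argument=value, ...) on one line, values as JSON. apply_moves: Moves the arm, as the interface text tells. Its arguments: {"type":"object","properties":{"gripper":{"type":"array"},"translation":{"type":"array"},"spin":{"type":"array"},"squeeze":{"type":"number"}},"required":["gripper","translation","spin"]}

```bash
mkdir -p pics; ls
cat > h.py <<'E'
import numpy as np,cv2
from cell import readout,viewer,order
def cam(n):
    p=viewer.camera_params(n);K=np.array([[p['fx'],0,p['cx']],[0,p['fy'],p['cy']],[0,0,1.]])
    return K,np.array(p['D'],float),np.array(p['R'],float),np.array(p['t'],float)
def proj(n,X):
    K,D,R,t=cam(n);return cv2.projectPoints(np.atleast_2d(np.array(X,float)),cv2.Rodrigues(R)[0],t,K,D)[0][:,0]
def back(n,uv,z):
    K,D,R,t=cam(n);q=cv2.undistortPoints(np.array(uv,float).reshape(-1,1,2),K,D)[:,0]
    d=np.c_[q,np.ones(len(q))]@R;c=-R.T@t
    return c+d*((z-c[2])/d[:,2])[:,None]
E
python3 - <<'E'
from h import *
for n in('side','top'):
    f=viewer.grab_frame(n);cv2.imwrite(f'pics/{n}0.png',f)
    K,D,R,t=cam(n);print(n,K[0,0],D,-R.T@t,R[2])
print(readout.sense())
E
```

```text
pics
side 417.196426960938 [-0.01875716  0.          0.          0.          0.        ] [-0.71062507  0.06977815  0.77407467] [ 0.87422166 -0.11464457 -0.47179775]
top 377.12970183143887 [-0.00825182  0.          0.          0.          0.        ] [ 0.28607309 -0.10671195  1.5040908 ] [ 0.14583371  0.00446617 -0.98929904]
{'time': 0.1, 'joint_positions': array([-1.36741157e+00,  3.13387918e-01,  1.49833775e+00, -6.16681945e-06,
        1.33100570e+00, -2.23385013e-01]), 'qvel': array([ 0.0004378 , -0.00044667, -0.00350012, -0.00120681, -0.00015546,
        0.00044434]), 'joint_torque': array([ 2.63318318e-03, -4.12899041e+01, -2.60144806e+01, -1.60466516e-04,
        3.07041380e-03,  1.12158457e-05]), 'tcp_pos': array([ 0.21726492, -0.47769893,  0.23880423]), 'orientation': array([-3.14048090e+00, -2.46422414e-04,  4.26771105e-01]), 'contact_force': array([-0.0340452 , -0.64895949, -0.19765887]), 'wrist_torque': array([-0.03395937, -0.01173287, -0.0587925 ]), 'finger_gap': 0.08582841055399795}
```

```bash
python3 -c "
import cv2
for n in('side','top'): cv2.imwrite(f'pics/{n}0b.png',cv2.resize(cv2.imread(f'pics/{n}0.png'),(800,600),interpolation=cv2.INTER_CUBIC))"
```

```text
(no output)
```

View pics/top0b.png

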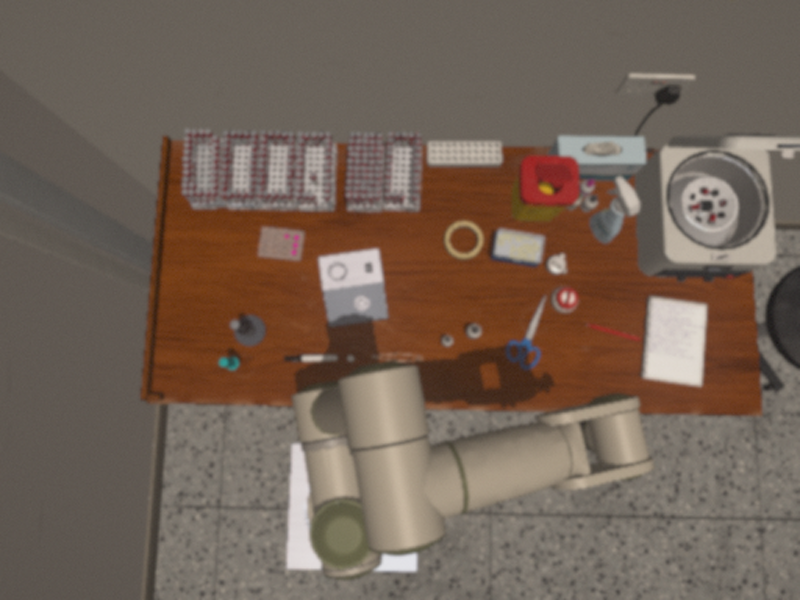

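View pics/side0b.png

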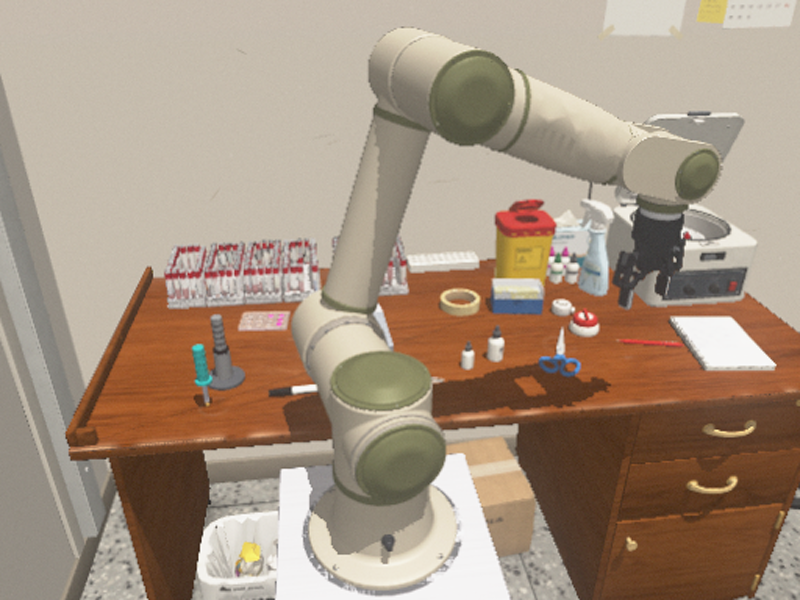

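Lookalikes for the bottle (800x600 views): larger bottle at top (474,330) / side (496,345), smaller one at top (447,340) / side (467,356), and small room bottles by the spray at side (565,265). I choose the larger front one. For the probe, the grey one in the stand is at side (217,350) / top (240,325). The turquoise decoy is at side (202,375). Next is a close crop.

Run:
```python
import cv2,numpy as np
t=cv2.imread('pics/top0.png');s=cv2.imread('pics/side0.png')
z=lambda i,x0,y0,w,h,k:cv2.resize(i[y0:y0+h,x0:x0+w],None,fx=k,fy=k,interpolation=cv2.INTER_CUBIC)
a=z(t,196,150,56,64,7)   # warmer 392x448
b=z(t,276,198,40,30,8)   # bottles 320x240
c=z(s,284,200,50,45,8)   # side bottles 400x360
d=z(t,136,190,44,54,6)
im=np.zeros((600,800,3),np.uint8)
im[:448,:392]=a
im[:240,396:716]=b
im[240:600,396:796]=c
cv2.imwrite('pics/c1.png',im)
e=np.zeros((600,800,3),np.uint8);e[:324,:264]=d
f=z(s,112,190,56,80,7);e[:560,300:692]=f
cv2.imwrite('pics/c2.png',e)
```

```text
(no output)
```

View pics/c1.png

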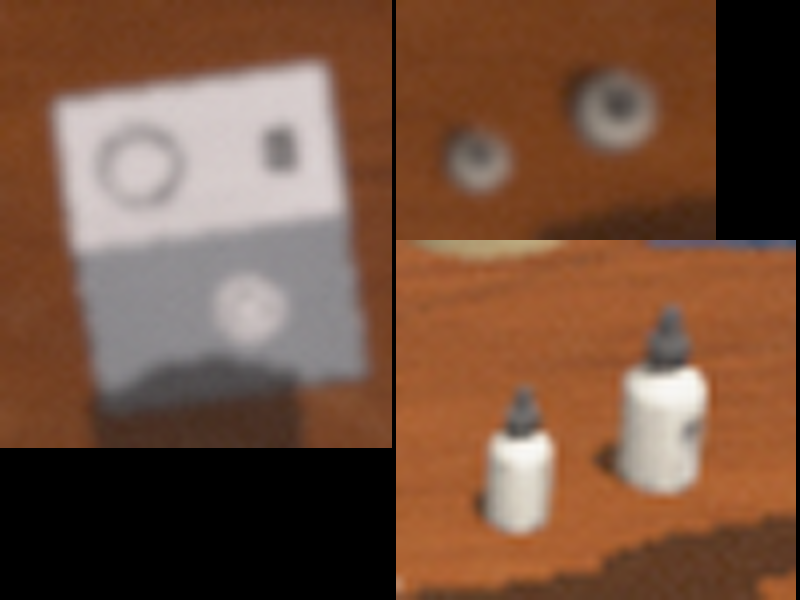

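View pics/c2.png

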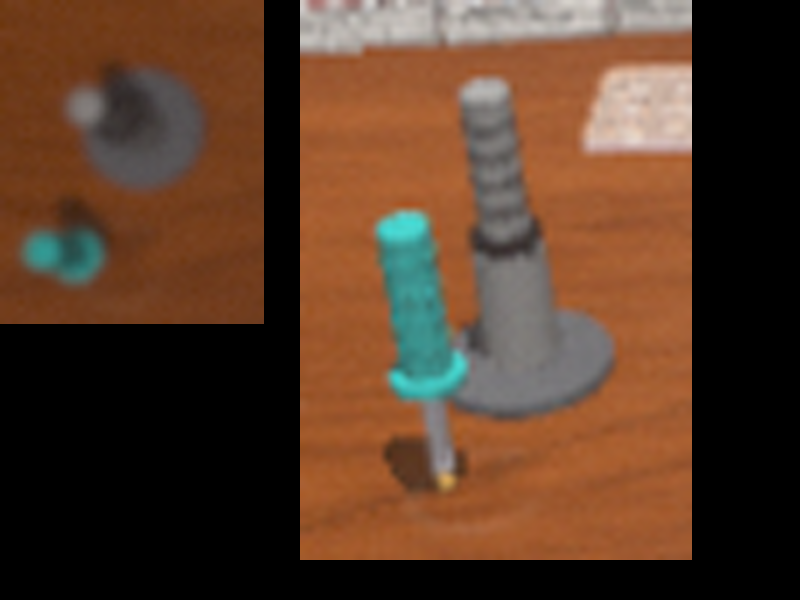

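c1: the larger bottle is on the right (616,112). The well ring is at (141,166) and the spot disc at (251,310). c2: the grey probe's handle top is at top (86,107) / side (486,87), with the stand foot at (145,128) and the turquoise decoy just in front.

Run:
```python
from h import *
from scipy.optimize import least_squares
P=lambda X,Y,k,x0,y0:[x0+(X+.5)/k-.5,y0+(Y+.5)/k-.5]
w=[((53,100),(85,75,70)),((326,62),(85,-75,70)),((76,250),(0,75,70)),((345,213),(0,-75,70)),((368,375),(-85,-75,30)),((100,410),(-85,75,30)),((141,166),(42,33,70)),((251,310),(-43,-15,51))]
uv=np.array([P(*a,7,196,150) for a,_ in w]);M=np.array([b for _,b in w])/1e3
def W(p,M):
    c,s=np.cos(p[2]),np.sin(p[2]);return np.c_[p[0]+c*M[:,0]-s*M[:,1],p[1]+s*M[:,0]+c*M[:,1],M[:,2]]
r=least_squares(lambda p:(proj('top',W(p,M))-uv).ravel(),[.4,0,0]);print('warmer',r.x);print(r.fun.reshape(-1,2).round(2))
print('well,spot',W(r.x,M[-2:]))
print('well back',back('top',uv[-2:-1],.07),'spot back',back('top',uv[-1:],.051))
# bottle
print('bt shoulder',back('top',[P(616-396,112,8,276,198)],.05),'tip',back('top',[P(619-396,100,8,276,198)],.08))
print('bt side tip',back('side',[P(671-396,308-240,8,284,200)],.08),'base',back('side',[P(656-396,480-240,8,284,200)],0))
print('small',back('top',[P(479-396,160,8,276,198)],.03))
print('probe top',back('top',[P(86,107,6,136,190)],.148),back('side',[P(486-300,88,7,112,190)],.148))
print('foot',back('top',[P(145,128,6,136,190)],.008))
print('decoy top',back('top',[P(43,251,6,136,190)],.12),back('top',[P(76,255,6,136,190)],.05))
```

```text
warmer [0.53973344 0.01062277 0.15952424]
[[ 0.53  0.11]
 [-0.27  0.32]
 [-0.14  0.01]
 [-0.04 -0.  ]
 [-0.16 -0.25]
 [ 0.31 -0.01]
 [ 0.03 -0.05]
 [-0.27 -0.11]]
well,spot [[ 0.57595817  0.04987541  0.07      ]
 [ 0.49966214 -0.01101726  0.051     ]]
well back [[0.57576338 0.04999858 0.07      ]] spot back [[ 0.49923611 -0.01206802  0.051     ]]
bt shoulder [[ 0.43587547 -0.29129085  0.05      ]] tip [[ 0.43852753 -0.28889318  0.08      ]]
bt side tip [[ 0.43710611 -0.29274294  0.08      ]] base [[ 0.43073732 -0.290544    0.        ]]
small [[ 0.41296088 -0.22684786  0.03      ]]
probe top [[0.42929853 0.275192   0.148     ]] [[0.42969712 0.27628469 0.148     ]]
foot [[0.4308881  0.27450037 0.008     ]]
decoy top [[0.34344784 0.30396785 0.12      ]] [[0.34425037 0.3033969  0.05      ]]
```

Positions agree between the two cameras: bottle (0.436,-0.291), well (0.576,0.050), spot (0.4995,-0.011), probe (0.430,0.275), warmer yaw 0.16. The moves allow no tilt, so I'll tilt the probe inside the grip by levering it in the stand's bore.

```bash
cat >> h.py <<'E'
from scipy.spatial.transform import Rotation as Ro
def go(x,y,z,yaw):
    s=readout.sense();R=Ro.from_euler('xyz',s['orientation']).as_matrix()
    print('t=%.1f'%s['time'],'pos',s['tcp_pos'].round(4),'rpy',s['orientation'].round(3),'F',s['contact_force'].round(2),'gap',round(s['finger_gap'],4))
    print('translation',(R.T@(np.array([x,y,z])-s['tcp_pos'])*100).round(2),'spin',round(-((yaw-s['orientation'][2]+np.pi)%(2*np.pi)-np.pi),3))
E
python3 -c "
from h import *
go(.436,-.291,.13,1.5708)"
```

```text
t=0.1 pos [ 0.2173 -0.4777  0.2388] rpy [-3.14  -0.     0.427] F [-0.03 -0.65 -0.2 ] gap 0.0858
translation [27.64 -7.93 10.9 ] spin -1.144
```

apply_moves(gripper=[-1,-1,-1,-1,-1,-1,-1,-1,-1,-1,-1,-1], translation=[[27.64,-7.93,5],[27.64,-7.93,5],[27.64,-7.93,5],[27.64,-7.93,5],[27.64,-7.93,5],[27.64,-7.93,5],[27.64,-7.93,10.9],[27.64,-7.93,10.9],[27.64,-7.93,10.9],[27.64,-7.93,10.9],[27.64,-7.93,10.9],[27.64,-7.93,10.9]], spin=[-1.144,-1.144,-1.144,-1.144,-1.144,-1.144,-1.144,-1.144,-1.144,-1.144,-1.144,-1.144], squeeze=25)

```text
time: 1.3
tcp_pos: [0.4362, -0.2915, 0.1309]
orientation: [3.141, 0.0, 1.569]
contact_force: [0.4, 1.1, 0.3]
finger_gap: 0.0856
```

Run:
```python
from h import *
go(.436,-.291,.03,1.5708)
s=viewer.grab_frame('side');t=viewer.grab_frame('top')
cv2.imwrite('pics/s1.png',s);cv2.imwrite('pics/t1.png',t)
z=lambda i,x0,y0,w,h,k:cv2.resize(i[y0:y0+h,x0:x0+w],None,fx=k,fy=k,interpolation=cv2.INTER_CUBIC)
im=np.zeros((600,800,3),np.uint8);im[:600,:480]=z(s,270,160,80,100,6)
im[:300,490:800]=z(s,180,150,62,60,5) ;im[300:600,490:800]=z(t,196,150,62,60,5)
cv2.imwrite('pics/c3.png',im)
```

```text
t=1.3 pos [ 0.4362 -0.2915  0.1309] rpy [3.141 0.    1.569] F [0.38 1.11 0.28] gap 0.0856
translation [ 0.05 -0.03 10.09] spin -0.002
```

View pics/c3.png

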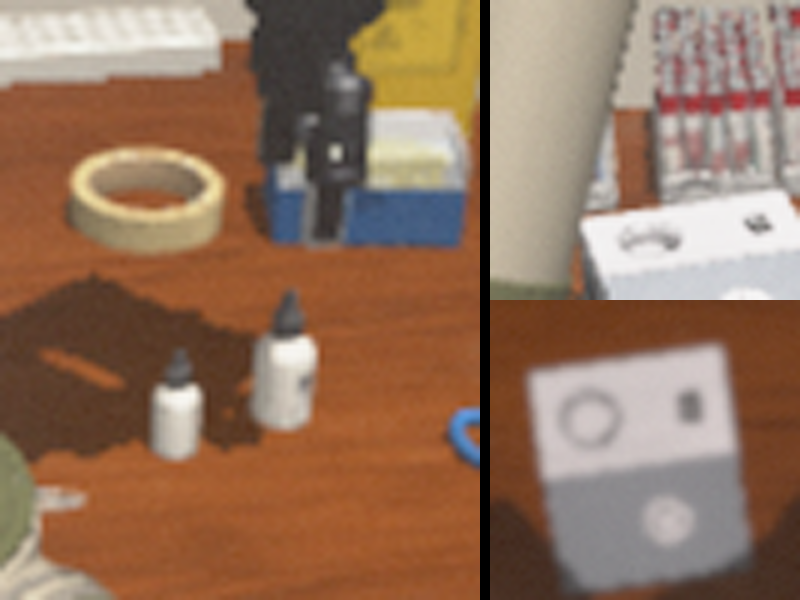

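The gripper hovers above the bottle, with the near finger tip at crop (325,240) and the bottle axis at (285,370). The warmer is now visible from the side, its well at crop (650,240). I'll check these by projection.

Run:
```python
from h import *
q=lambda n,X,x0,y0,k,o=(0,0):((proj(n,X)-[x0,y0]+.5)*k-.5+o).round(0).tolist()
print('finger near/mid',q('side',[[.386,-.291,.135],[.436,-.291,.123]],270,160,6))
print('bottle base,tip',q('side',[[.436,-.291,0],[.436,-.291,.08]],270,160,6))
print('well',q('side',[[.576,.05,.07]],180,150,5,(490,0)),'meas 650,240')
print(back('side',[[180+160.5/5-.5,150+240.5/5-.5]],.07))
```

```text
finger near/mid [[320.0, 249.0], [293.0, 223.0]]
bottle base,tip [[277.0, 415.0], [288.0, 292.0]]
well [[651.0, 237.0]] meas 650,240
[[0.57171739 0.05107736 0.07      ]]
```

apply_moves(gripper=[-1,-1,-1,-1,-1,-1], translation=[[0.05,0,3],[0.05,0,6],[0.05,0,8],[0.05,0,10.1],[0.05,0,10.1],[0.05,0,10.1]], spin=[0,0,0,0,0,0])

```text
time: 2.0
tcp_pos: [0.4363, -0.291, 0.0302]
orientation: [3.141, 0.0, 1.569]
contact_force: [-0.2, -0.3, -0.2]
finger_gap: 0.0855
```

apply_moves(gripper=[0.3,0.6,1,1,1,1,1,1,1,1], translation=[[0,0,0],[0,0,0],[0,0,0],[0,0,0],[0,0,0],[0,0,0],[0,0,0],[0,0,0],[0,0,0],[0,0,0]], spin=[0,0,0,0,0,0,0,0,0,0])

```text
time: 3.0
tcp_pos: [0.4366, -0.2913, 0.0308]
orientation: [3.14, 0.001, 1.57]
contact_force: [-0.4, 1.5, 5.9]
finger_gap: 0.0314
```

apply_moves(gripper=[1,1,1,1,1,1], translation=[[0,0,-4],[0,0,-8],[0,0,-12],[0,0,-14],[0,0,-14],[0,0,-14]], spin=[0,0,0,0,0,0])

```text
time: 3.6
tcp_pos: [0.4361, -0.2908, 0.17]
orientation: [3.141, -0.0, 1.57]
contact_force: [-0.6, -0.2, -1.1]
finger_gap: 0.0318
```

```bash
python3 -c "
from h import *
go(.575,.05,.13,1.5708)"
```

```text
t=3.6 pos [ 0.4361 -0.2908  0.17  ] rpy [ 3.141 -0.     1.57 ] F [-0.6  -0.17 -1.12] gap 0.0318
translation [34.1  13.84  4.01] spin -0.001
```

apply_moves(gripper=[1,1,1,1,1,1,1,1,1,1,1,1], translation=[[4,1.6,0],[8,3.2,0],[12,4.9,0],[16,6.5,0],[20,8.1,0],[24,9.7,0],[28,11.4,0],[31,12.6,0],[34.1,13.84,0],[34.1,13.84,4],[34.1,13.84,4],[34.1,13.84,4]], spin=[0,0,0,0,0,0,0,0,0,0,0,0])

```text
time: 4.8
tcp_pos: [0.5743, 0.0497, 0.1291]
orientation: [-3.139, -0.0, 1.569]
contact_force: [0.7, -1.1, 0.6]
finger_gap: 0.0314
```

Run:
```python
from h import *
go(.5755,.05,.085,1.5708)
s=viewer.grab_frame('side');t=viewer.grab_frame('top')
z=lambda i,x0,y0,w,h,k:cv2.resize(i[y0:y0+h,x0:x0+w],None,fx=k,fy=k,interpolation=cv2.INTER_CUBIC)
cv2.imwrite('pics/c4.png',z(s,170,140,80,80,7))
p=readout.sense()['tcp_pos']
q=lambda n,X,x0,y0,k:((proj(n,X)-[x0,y0]+.5)*k-.5).round(0).tolist()
print(q('side',[[p[0],p[1],p[2]-.0305],[p[0],p[1],p[2]+.05],[.5758,.05,.07]],170,140,7))
```

```text
t=4.8 pos [0.5743 0.0497 0.1291] rpy [-3.139 -0.     1.569] F [ 0.68 -1.05  0.59] gap 0.0314
translation [0.03 0.13 4.41] spin -0.002
[[295.0, 348.0], [287.0, 200.0], [296.0, 402.0]]
```

View pics/c4.png

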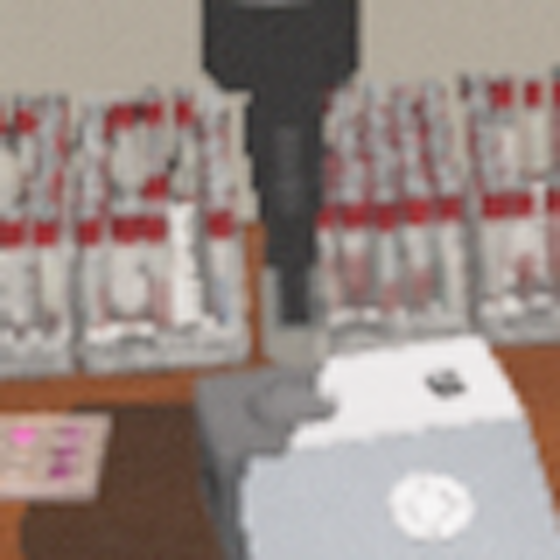

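The held bottle is at crop (265–322, bottom about 362), directly above the well ring at about (293,400). Both match the projections within about 1.5 mm, so I'm lowering.

apply_moves(gripper=[1,1,1,1,1,1], translation=[[0.03,0.1,1],[0.03,0.1,2],[0.03,0.1,2.6],[0.03,0.1,3.1],[0.03,0.1,3.5],[0.03,0.1,3.5]], spin=[0,0,0,0,0,0])

```text
time: 5.5
tcp_pos: [0.5766, 0.0504, 0.0976]
orientation: [3.139, -0.001, 1.569]
contact_force: [-5.3, 3.7, 13.1]
finger_gap: 0.0318
```

The bottle touched the chamfer. The reaction force points to -x,+y, so I'm backing off a little and shifting that way.

```bash
python3 -c "
from h import *
go(.5738,.0515,.100,1.5708)"
```

```text
t=5.5 pos [0.5766 0.0504 0.0976] rpy [ 3.139e+00 -1.000e-03  1.569e+00] F [-5.28  3.75 13.11] gap 0.0318
translation [ 0.11 -0.28 -0.24] spin -0.002
```

apply_moves(gripper=[1,1,1,1,1,1,1], translation=[[0.1,-0.28,-0.3],[0.1,-0.28,-0.3],[0.1,-0.28,0],[0.1,-0.28,0.2],[0.1,-0.28,0.4],[0.1,-0.28,0.5],[0.1,-0.28,0.5]], spin=[0,0,0,0,0,0,0])

```text
time: 6.2
tcp_pos: [0.5738, 0.0514, 0.0922]
orientation: [3.139, -0.001, 1.569]
contact_force: [0.2, 0.9, -1.2]
finger_gap: 0.0316
```

apply_moves(gripper=[1,1,1,1], translation=[[0,0,0.3],[0,0,0.5],[0,0,0.67],[0,0,0.67]], spin=[0,0,0,0])

```text
time: 6.6
tcp_pos: [0.5737, 0.0514, 0.0853]
orientation: [3.139, -0.001, 1.569]
contact_force: [1.3, 0.3, -1.6]
finger_gap: 0.0316
```

apply_moves(gripper=[0.3,0,-0.3,-0.6,-0.6,-0.6,-0.6,-0.6], translation=[[0,0,0],[0,0,0],[0,0,0],[0,0,0],[0,0,0],[0,0,0],[0,0,0],[0,0,0]], spin=[0,0,0,0,0,0,0,0])

```text
time: 7.4
tcp_pos: [0.5737, 0.0514, 0.0854]
orientation: [3.139, -0.001, 1.569]
contact_force: [-0.2, 0.3, -0.5]
finger_gap: 0.0684
```

apply_moves(gripper=[-0.6,-0.6,-1,-1,-1,-1], translation=[[0,0,-3],[0,0,-6],[0,0,-10],[0,0,-13],[0,0,-13],[0,0,-13]], spin=[0,0,0,0,0,0])

```text
time: 8.0
tcp_pos: [0.5733, 0.0513, 0.2153]
orientation: [3.139, -0.001, 1.569]
contact_force: [-1.4, 0.6, -0.7]
finger_gap: 0.0854
```

```bash
python3 -c "
from h import *
go(.43,.2755,.215,.16)"
```

```text
t=8.0 pos [0.5733 0.0513 0.2153] rpy [ 3.139e+00 -1.000e-03  1.569e+00] F [-1.41  0.59 -0.74] gap 0.0854
translation [ 2.239e+01 -1.438e+01  1.000e-02] spin 1.409
```

apply_moves(gripper=[-1,-1,-1,-1,-1,-1,-1,-1,-1,-1,-1,-1], translation=[[22.4,-14.4,0],[22.4,-14.4,0],[22.4,-14.4,0],[22.4,-14.4,0],[22.4,-14.4,0],[22.4,-14.4,0],[22.4,-14.4,0],[22.4,-14.4,0],[22.4,-14.4,0],[22.4,-14.4,0],[22.4,-14.4,0],[22.4,-14.4,0]], spin=[1.409,1.409,1.409,1.409,1.409,1.409,1.409,1.409,1.409,1.409,1.409,1.409])

```text
time: 9.2
tcp_pos: [0.4295, 0.2755, 0.2142]
orientation: [-3.141, -0.001, 0.163]
contact_force: [0.2, -0.5, -0.3]
finger_gap: 0.0852
```

Run:
```python
from h import *
go(.43,.2755,.105,.16)
s=viewer.grab_frame('side');cv2.imwrite('pics/s5.png',s)
z=lambda i,x0,y0,w,h,k:cv2.resize(i[y0:y0+h,x0:x0+w],None,fx=k,fy=k,interpolation=cv2.INTER_CUBIC)
cv2.imwrite('pics/c5.png',z(s,100,140,150,110,5))
q=lambda n,X,x0,y0,k:((proj(n,X)-[x0,y0]+.5)*k-.5).round(0).tolist()
p=readout.sense()['tcp_pos']
print('tcp',q('side',[p],100,140,5),'bottle tip/deck',q('side',[[.5737,.0514,.135],[.5737,.0514,.07]],100,140,5),'probe',q('side',[[.43,.2755,.148],[.43,.2755,.07]],100,140,5))
```

```text
t=9.2 pos [0.4295 0.2755 0.2142] rpy [-3.141e+00 -1.000e-03  1.630e-01] F [ 0.24 -0.46 -0.26] gap 0.0852
translation [4.000e-02 1.000e-02 1.092e+01] spin 0.003
tcp [[180.0, 216.0]] bottle tip/deck [[555.0, 205.0], [559.0, 289.0]] probe [[194.0, 312.0], [210.0, 421.0]]
```

View pics/c5.png

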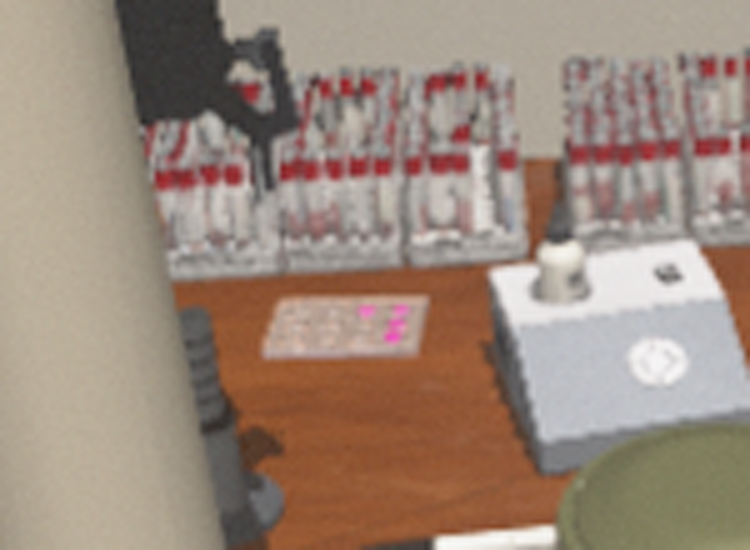

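The bottle stands seated in the well: tip at crop (558,205) against a predicted (555,205). The probe's handle is partly visible at (195,315). Descending on it.

apply_moves(gripper=[-1,-1,-1,-1,-1,-1], translation=[[0.04,0,3],[0.04,0,6],[0.04,0,9],[0.04,0,11.1],[0.04,0,11.1],[0.04,0,11.1]], spin=[0,0,0,0,0,0])

```text
time: 9.85
tcp_pos: [0.4303, 0.2756, 0.1039]
orientation: [-3.141, -0.002, 0.163]
contact_force: [-0.3, 0.0, -0.3]
finger_gap: 0.0852
```

apply_moves(gripper=[0,0.5,1,1,1,1,1,1,1,1], translation=[[0,0,0],[0,0,0],[0,0,0],[0,0,0],[0,0,0],[0,0,0],[0,0,0],[0,0,0],[0,0,0],[0,0,0]], spin=[0,0,0,0,0,0,0,0,0,0], squeeze=20)

```text
time: 10.85
tcp_pos: [0.4303, 0.2757, 0.1039]
orientation: [-3.141, -0.002, 0.163]
contact_force: [-0.5, 0.1, 1.9]
finger_gap: 0.0214
```

apply_moves(gripper=[1,1,1,1,1], translation=[[0,0,-1],[0,0,-2],[0,0,-3],[0,0,-4],[0,0,-4]], spin=[0,0,0,0,0])

```text
time: 11.35
tcp_pos: [0.431, 0.2759, 0.1456]
orientation: [-3.141, -0.005, 0.163]
contact_force: [-0.1, 0.0, -1.0]
finger_gap: 0.0214
```

The probe is held and lifted 4 cm, with the tip still in the bore. Now I'm levering it: moving the grip toward -x against the rim.

apply_moves(gripper=[1,1,1,1,1,1,1,1], translation=[[-0.4,0,0.05],[-0.7,0,0.15],[-1,0,0.2],[-1.3,0,0.25],[-1.6,0,0.3],[-1.8,0,0.35],[-2,0,0.4],[-2,0,0.4]], spin=[0,0,0,0,0,0,0,0])

```text
time: 12.15
tcp_pos: [0.411, 0.2726, 0.1414]
orientation: [-3.141, -0.004, 0.163]
contact_force: [2.4, 3.3, 0.5]
finger_gap: 0.0212
```

apply_moves(gripper=[1,1,1,1,1,1,1,1], translation=[[-0.3,-0.05,0.05],[-0.6,-0.1,0.1],[-0.9,-0.1,0.15],[-1.2,-0.1,0.2],[-1.5,-0.1,0.25],[-1.8,-0.1,0.3],[-2.0,-0.1,0.3],[-2.0,-0.1,0.3]], spin=[0,0,0,0,0,0,0,0])

```text
time: 12.95
tcp_pos: [0.3907, 0.2704, 0.1384]
orientation: [-3.141, -0.004, 0.164]
contact_force: [2.4, 2.5, -0.3]
finger_gap: 0.0216
```

apply_moves(gripper=[1,1,1,1,1,1], translation=[[0.1,0,-1],[0.3,0,-2.5],[0.3,0,-5],[0.3,0,-8],[0.3,0,-10],[0.3,0,-10]], spin=[0,0,0,0,0,0], squeeze=40)

```text
time: 13.55
tcp_pos: [0.3938, 0.2708, 0.2411]
orientation: [-3.14, -0.007, 0.164]
contact_force: [0.0, -0.2, -1.4]
finger_gap: 0.0211
```

```bash
python3 -c "
from h import *
go(.46,.15,.24,.16)"
```

```text
t=13.6 pos [0.3938 0.2708 0.2411] rpy [-3.14  -0.007  0.164] F [ 0.03 -0.22 -1.36] gap 0.0211
translation [ 4.57 13.    0.12] spin 0.004
```

```bash
python3 -c "
from h import *
go(.45,-.2,.27,1.73)"
```

```text
t=13.6 pos [0.3938 0.2708 0.2411] rpy [-3.14  -0.007  0.164] F [ 0.03 -0.22 -1.36] gap 0.0211
translation [-2.1  47.36 -2.97] spin -1.566
```

apply_moves(gripper=[1,1,1,1,1,1,1,1,1,1,1,1], translation=[[0,2,-3],[0,6,-3],[0,10,-3],[0,14,-3],[0,18,-3],[0,22,-3],[-1,27,-3],[-1,32,-3],[-2,37,-3],[-2,42,-3],[-2.1,47.4,-3],[-2.1,47.4,-3]], spin=[-0.14,-0.28,-0.42,-0.56,-0.7,-0.84,-0.98,-1.12,-1.26,-1.4,-1.566,-1.566])

```text
time: 14.75
tcp_pos: [0.4493, -0.2019, 0.2693]
orientation: [3.136, -0.003, 1.735]
contact_force: [1.3, 0.1, -0.6]
finger_gap: 0.021
```

Run:
```python
from h import *
go(.45,-.2,.27,1.73)
s=viewer.grab_frame('side');cv2.imwrite('pics/s6.png',s)
z=lambda i,x0,y0,w,h,k:cv2.resize(i[y0:y0+h,x0:x0+w],None,fx=k,fy=k,interpolation=cv2.INTER_CUBIC)
p=readout.sense()['tcp_pos'];c=proj('side',[p])[0].astype(int);x0,y0=c[0]-50,c[1]-40
cv2.imwrite('pics/c6.png',z(s,x0,y0,100,90,6));print(x0,y0)
yaw=readout.sense()['orientation'][2]
for th in(15,20,25,30):
    a=np.radians(th);d=np.array([-np.sin(a)*np.cos(yaw),-np.sin(a)*np.sin(yaw),np.cos(a)])
    g=p+[0,0,.011];X=[g-.102*d,g-.045*d,g+.033*d]
    print(th,((proj('side',X)-[x0,y0]+.5)*6-.5).round(0).tolist())
```

```text
t=14.8 pos [ 0.4493 -0.2019  0.2693] rpy [ 3.136e+00 -3.000e-03  1.735e+00] F [ 1.31  0.11 -0.56] gap 0.021
translation [ 0.18  0.1  -0.07] spin 0.005
244 114
15 [[251.0, 407.0], [282.0, 309.0], [325.0, 168.0]]
20 [[236.0, 405.0], [275.0, 307.0], [330.0, 169.0]]
25 [[222.0, 401.0], [268.0, 306.0], [335.0, 171.0]]
30 [[208.0, 396.0], [262.0, 303.0], [339.0, 173.0]]
```

View pics/c6.png

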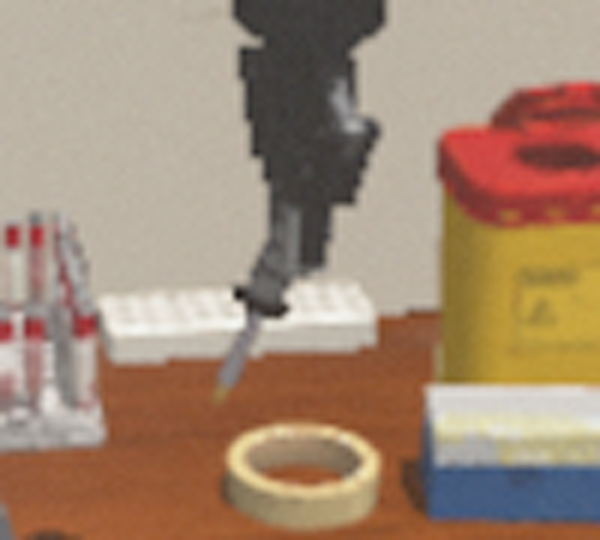

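Tip at crop (218,402) and flange at (262,300): the tilt is about 25°, as wanted. The tip lies about 2 mm further along +tool x than modelled. Now to a standoff 25 mm off the spot along its normal.

```bash
cat >> h.py <<'E'
YAW=.16
def tgt(off,th=25,spot=(.498,-.010,.051),extra=.0015):
    a=np.radians(th);n=np.array([-np.sin(a)*np.cos(YAW),-np.sin(a)*np.sin(YAW),np.cos(a)])
    return np.array(spot)+(.102+off)*n-[0,0,.011]-extra*np.array([np.cos(YAW),np.sin(YAW),0])
E
python3 -c "
from h import *
print(tgt(.025));x=tgt(.025);go(*x[:2],.25,YAW)"
```

```text
[ 0.44353218 -0.01878999  0.15510109]
t=14.8 pos [ 0.4495 -0.2077  0.2686] rpy [ 3.137e+00 -1.000e-03  1.741e+00] F [-3.09 -3.77 -2.54] gap 0.0212
translation [18.72  2.6   1.89] spin 1.581
```

The reading moved while the arm was settling. Corrected for that, the tilt is about 22.5°, so I'll set the tip offset accordingly and look again at the standoff.

apply_moves(gripper=[1,1,1,1,1,1,1,1,1,1,1,1], translation=[[2,0.3,0],[4,0.5,0],[6,0.8,0],[8,1,0],[10,1.3,0],[12,1.6,0],[14,1.9,0.5],[16,2.2,1],[17.5,2.5,1.5],[18.8,2.2,1.9],[18.8,2.2,1.9],[18.8,2.2,1.9]], spin=[0.14,0.28,0.42,0.56,0.7,0.84,0.98,1.12,1.26,1.4,1.5,1.581])

```text
time: 16.0
tcp_pos: [0.4386, -0.0181, 0.2488]
orientation: [-3.139, -0.001, 0.156]
contact_force: [-0.3, -0.3, -0.5]
finger_gap: 0.0209
```

```bash
python3 -c "
from h import *
x=tgt(.025,extra=-.004);print(x);go(*x,YAW)"
```

```text
[ 0.44896193 -0.01791374  0.15510109]
t=16.0 pos [ 0.4386 -0.0181  0.2488] rpy [-3.139e+00 -1.000e-03  1.560e-01] F [-0.26 -0.33 -0.5 ] gap 0.0209
translation [1.02 0.17 9.37] spin -0.004
```

apply_moves(gripper=[1,1,1,1,1,1,1,1], translation=[[0.5,0.1,2],[1,0.17,4],[1,0.17,6],[1,0.17,8],[1,0.17,9.2],[1,0.17,9.2],[1,0.17,9.2],[1,0.17,9.2]], spin=[-0.004,-0.004,-0.004,-0.004,-0.004,-0.004,-0.004,-0.004])

```text
time: 16.8
tcp_pos: [0.4489, -0.018, 0.1573]
orientation: [-3.14, -0.002, 0.16]
contact_force: [-0.2, -0.4, -0.5]
finger_gap: 0.0214
```

Run:
```python
from h import *
go(0.4490,-0.0179,.1551,YAW)
S=readout.sense()['tcp_pos']
s=viewer.grab_frame('side');t=viewer.grab_frame('top');cv2.imwrite('pics/s7.png',s)
z=lambda i,x0,y0,w,h,k:cv2.resize(i[y0:y0+h,x0:x0+w],None,fx=k,fy=k,interpolation=cv2.INTER_CUBIC)
im=np.zeros((560,800,3),np.uint8);im[:,:480]=z(s,190,150,60,70,8);im[:448,484:764]=z(t,205,150,40,64,7)
cv2.imwrite('pics/c7.png',im)
q=lambda X:[((proj('side',X)-[190,150]+.5)*8-.5).round(0).tolist(),((proj('top',X)-[205,150]+.5)*7-.5+[484,0]).round(0).tolist()]
for th in(18,22,26):
    a=np.radians(th);n=np.array([-np.sin(a)*np.cos(YAW),-np.sin(a)*np.sin(YAW),np.cos(a)]);g=S+[0,0,.011]
    print(th,q([g-.102*n,g-.045*n]))
print('spot',q([[.498,-.010,.051],[.5,-.0113,.051]]))
```

```text
t=16.8 pos [ 0.4489 -0.018   0.1573] rpy [-3.14e+00 -2.00e-03  1.60e-01] F [-0.2  -0.39 -0.52] gap 0.0214
translation [ 0.01 -0.01  0.22] spin 0.0
18 [[[340.0, 478.0], [348.0, 383.0]], [[670.0, 339.0], [668.0, 358.0]]]
22 [[[336.0, 465.0], [346.0, 378.0]], [[669.0, 327.0], [668.0, 352.0]]]
26 [[[332.0, 452.0], [344.0, 371.0]], [[667.0, 314.0], [667.0, 347.0]]]
spot [[[331.0, 499.0], [334.0, 496.0]], [[668.0, 312.0], [671.0, 309.0]]]
```

View pics/c7.png

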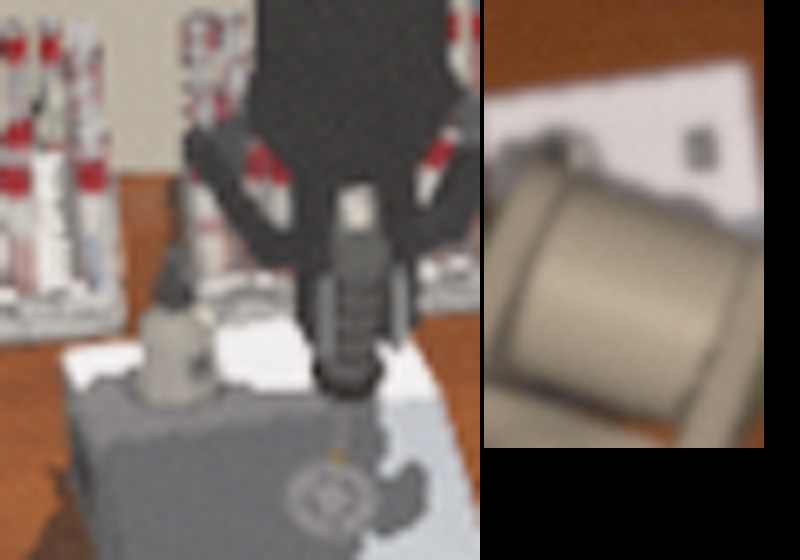

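In the side crop the tip is at (339,460) and the ring centre at (332,500), matching my prediction (331,499). Tilt is about 23.5° and the tip is about 1.5 mm too far right. Next I move in along the normal, stopping just short.

apply_moves(gripper=[1,1,1,1,1,1], translation=[[0.3,-0.1,0.8],[0.6,-0.13,1.5],[0.8,-0.13,1.9],[0.87,-0.13,2.1],[0.87,-0.13,2.1],[0.87,-0.13,2.1]], spin=[0,0,0,0,0,0])

```text
time: 17.5
tcp_pos: [0.4574, -0.0153, 0.1364]
orientation: [-3.14, -0.002, 0.16]
contact_force: [0.5, 0.1, -1.7]
finger_gap: 0.0213
```

apply_moves(gripper=[1,1,1,1], translation=[[0.04,0,0.09],[0.08,0,0.18],[0.08,0,0.18],[0.08,0,0.18]], spin=[0,0,0,0])

```text
time: 17.9
tcp_pos: [0.4582, -0.0152, 0.1346]
orientation: [-3.14, -0.002, 0.16]
contact_force: [0.1, 0.6, -0.5]
finger_gap: 0.0216
```

apply_moves(gripper=[1,1,1,1], translation=[[0.04,0,0.09],[0.08,0,0.18],[0.08,0,0.18],[0.08,0,0.18]], spin=[0,0,0,0])

```text
time: 18.3
tcp_pos: [0.459, -0.0151, 0.1328]
orientation: [-3.14, -0.002, 0.16]
contact_force: [-0.1, -0.5, 0.4]
finger_gap: 0.021
```

Run:
```python
from h import *
F=[];
for i in range(6):
    s=viewer.grab_frame('side');F.append(readout.sense()['contact_force'])
print(np.mean(F,0),np.std(F,0),readout.sense()['tcp_pos'])
```

```text
[-0.18938748  0.13311379 -0.39693955] [0.46610954 0.43444377 0.43000249] [ 0.45902243 -0.01510276  0.13284256]
```

apply_moves(gripper=[1,1,1,1,1], translation=[[0.05,0,0.1],[0.1,0,0.21],[0.15,0,0.32],[0.15,0,0.32],[0.15,0,0.32]], spin=[0,0,0,0,0])

```text
time: 19.1
tcp_pos: [0.4605, -0.0149, 0.1297]
orientation: [-3.14, -0.002, 0.16]
contact_force: [-0.5, -0.5, 0.6]
finger_gap: 0.0212
```

Run:
```python
from h import *
F=[]
for i in range(20):
    s=viewer.grab_frame('side');F.append(readout.sense()['contact_force'])
F=np.mean(F,0);S=readout.sense()['tcp_pos'];print(F,(F+[0,0,.9])@[-.417,-.067,.906],S)
cv2.imwrite('pics/s8.png',s)
cv2.imwrite('pics/c8.png',cv2.resize(s[170:230,200:260],None,fx=10,fy=10,interpolation=cv2.INTER_CUBIC))
print(((proj('side',[[.498,-.010,.051]])-[200,170]+.5)*10-.5))
```

```text
[-0.83853536 -0.3976955   0.60159205] 1.7367572359596992 [ 0.46052899 -0.0148628   0.12965865]
[[313.70147502 423.407226  ]]
```

View pics/c8.png

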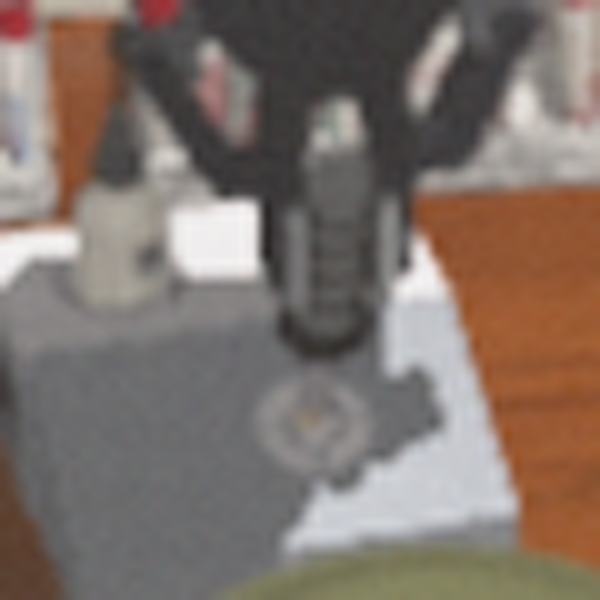

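The tip sits at crop (312,420) inside the ring, whose centre is at (313,423). Averaged normal force is about 1.7 N, which is about 4.3 mm of plunger travel, and the bottle is still seated. Handing in.

```bash
python3 -c "
from h import *
print(order.job_done())"
```

```text
the job is handed in; nothing more can be done
None
```

The bottle is in the well and let go, and the job was handed in at about 20 s with the probe held on the check spot. No verdict is reported.

**Bottle:** It first caught on the well's chamfer. I backed off, shifted about 3 mm the way the contact force pushed, and it went down freely. The later pictures show it upright and seated.

**Probe:** The moves cannot tilt the tool, so I levered the probe against the rim of its stand while gripping it lightly. I then drew it out, raised the grip to 40 N and pressed it on the spot.

**Last checks:**
- **Tip position:** within about 1–2 mm of the ring's centre in the side picture.
- **Force and travel:** about 1.7 N along the panel's normal (average of 20 readings), which is about 4.3 mm of plunger travel. It rose by 1.3 N over the last 3.5 mm, which fits the stated spring.
- **Tilt:** about 23.5° by my estimate against the panel's 25°, to within a couple of degrees.

**What disagreed:**
- The top camera placed the well about 2–3 mm from where the bottle actually went in. I shifted the spot estimate by the same kind of amount, and the side picture agreed with the shifted estimate.
- My first tilt estimate of 25° used a position read while the arm was still settling, so I corrected it to 22.5° and measured again.
- I did not check the bystanders separately at the end; the moves were planned to pass clear of them.

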